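# Feel along the sealing bar of a vacuum packer

### The job

Before the next bag is packed, check the vacuum packer's long pale sealing bar for crumbs: with the fingertips held together, run them lightly along the whole length of its top, from the end beside the low round screw head to the end beside the bent gas nozzle. The bar is sprung: touch it gently, never push it down to its stop, and do not pull it up out of its slot. Leave everything else where it is, and finish clear of the bar.

Things in the scene. Friction and masses are not known exactly. Their poses are not given: they have to be found in the camera images.
- bar_mid (a point): centre of the bar's top face when untouched, 108 mm above the table and 28 mm above the machine's flat metal deck. The bar is a straight pale plastic-topped strip 264 mm long and 14 mm wide, near the front of a 260 x 440 mm machine; y runs along the bar to its left end, x across it away from the robot, z up. The machine's yaw varies within 0.35 rad. The deck reaches 70 mm in front of the bar and 190 mm behind it; an open clear lid leans back beyond that.
- bar_left (a point): left (+y) end of the bar's top face when untouched, on its centre line
- bar_right (a point): right (-y) end of the bar's top face when untouched, on its centre line
- seal_bar (a joint): how far the sprung bar is pressed down, m: 0 untouched, 0.014 at its stop, negative if pulled up. It sinks level wherever it is touched, about 1.8 mm per newton, and springs back.
- zone1: number 1 of the stretches: one of five 24 mm stretches of the bar's flat top, spaced 60 mm centre to centre and flush with the rest of it (not marked); counted from the left (+y) end. Origin: centre of its top face; it sinks with the bar. Axes as the bar's: y along the bar to the left, z up.
- zone2: number 2 of the stretches: one of five 24 mm stretches of the bar's flat top, spaced 60 mm centre to centre and flush with the rest of it (not marked); counted from the left (+y) end. Origin: centre of its top face; it sinks with the bar. Axes as the bar's: y along the bar to the left, z up.
- zone3: number 3 of the stretches: one of five 24 mm stretches of the bar's flat top, spaced 60 mm centre to centre and flush with the rest of it (not marked); counted from the left (+y) end. Origin: centre of its top face; it sinks with the bar. Axes as the bar's: y along the bar to the left, z up.
- zone4: number 4 of the stretches: one of five 24 mm stretches of the bar's flat top, spaced 60 mm centre to centre and flush with the rest of it (not marked); counted from the left (+y) end. Origin: centre of its top face; it sinks with the bar. Axes as the bar's: y along the bar to the left, z up.
- zone5: number 5 of the stretches: one of five 24 mm stretches of the bar's flat top, spaced 60 mm centre to centre and flush with the rest of it (not marked); counted from the left (+y) end. Origin: centre of its top face; it sinks with the bar. Axes as the bar's: y along the bar to the left, z up.
- nozzle: gas nozzle fixed to the deck about 48 mm beyond one end of the bar (either one): a bent steel tube 8 mm thick, 40 mm high, its upper part reaching 39 mm away from the robot. Origin: centre of its foot on the deck
- screw: low round steel screw head, 18 mm across and 6 mm high, fixed to the deck about 48 mm beyond the other end of the bar. Origin: centre of its underside on the deck
- cup: small steel cup, 56 mm across, 45 mm high, loose on the deck behind the bar; bystander. Origin: underside centre
- jar: closed jar, 48 mm across, 62 mm high, loose on the deck behind the bar; bystander. Origin: underside centre
- carrot1: carrot, 130 mm long, 29 mm high, lying on the table to the left of the machine; bystander. Origin: on the table under its thicker middle
- carrot2: carrot, 110 mm long, 29 mm high, lying on the table to the right of the machine; bystander. Origin: on the table under its thicker middle
- mushroom1: mushroom, 52 mm across, 42 mm high, loose on the deck behind the bar; bystander. Origin: underside centre
- mushroom2: mushroom, 44 mm across, 35 mm high, standing on the table to the left of the machine; bystander. Origin: underside centre

How it is judged:
By the outcome, as a careful person would: the job done as asked, in the order asked, and still so for the second after the job is handed in, with the robot touching nothing.
It also fails if it takes over 40 s, if anything falls off the work surface, if the arm or the gripper's body presses on something with over 40 N, if the wrist force passes 120 N, or if a joint passes its speed limit or range.

### The arm

A 7-joint arm with a two-finger parallel gripper is mounted at the origin on the work surface. World frame = base frame: x ahead of the robot, y to its left, z up, the work surface at z = 0. Lengths are in m, angles in rad, forces in N, time in s.
With the tool pointing down it reaches from about 0.425 to 0.825 m from the base axis. Payload 3.6 kg.
Tool frame: the origin (TCP) lies between the finger pads; the fingertips stand 17 mm ahead of it and the grasp point (between the pads) lies 2 mm behind it; z points along the fingers, y is the line along which they close (so a half turn about z gives the same grasp; the last joint's range is limited). The gripper opens to 85 mm and grips with 20 to 120 N. Pads are 22 mm wide; open, the fingers measure 114 mm over their backs; the gripper's body (76 mm by 85 mm) begins 54 mm behind the grasp point. The pads swing forward as they close: fully open they stand 13 mm farther back than shut.
Start: joints at [1.266, 0.615, -0.013, 1.423, 0.008, 1.103, -0.04], TCP at [0.178, -0.625, 0.248] pointing down, gripper open.
Joint ranges: [-3.12, 3.12], [-0.3, 2.06], [-1.34, 1.32], [0.26, 2.42], [-1.36, 4.5], [0.01, 1.98], [-2.84, 2.84]. Speed limits (rad/s): [2.79, 2.79, 3.14, 3.14, 3.14, 3.14, 3.14].

### API

Orientations are given as a unit quaternion [x, y, z, w].
In Python, from rig import manip, get_image, camera_model, outline_of, landmark_of gives the robot as it stands.
- The arm moves only by the tool servo_tool, never from a script. Its argument "plan" is a list that holds one entry, the list of rows, each a list of 7 numbers: the shift along the tool's x, y, z in cm, then the turn, a rotation vector about the tool's x, y, z in degrees, then the closure in counts, from 0 (fully open) to 255 (shut). In form: [[[dx, dy, dz, wx, wy, wz, jaw], ...]]. A call has 1 to 8 rows; each row shifts and turns the commanded pose from where the row before left it, along the tool's axes as they then stand; what a row does not reach is not made up. A row lasts 1/10 s, in which the tool goes at most 50 mm and 8.59 degrees, less where a joint would pass 70% of its speed; a pose out of reach is approached as far as the arm can. A call is refused whole if a number of a shift passes 5 or a number of a turn 8.59, either way. A call with a gripper value outside its range is refused whole. The fingers move at their own pace and stop on an object; the grip force is fixed at half the most. Time passes only in rows, so rows that do not move let the fingers close. It gives the time, the measured TCP pose, the force, the opening and the grip force at its end, in the units of the state.
- manip.get_state(): the state, without advancing time (a new reading comes with each control period).
- get_image(name): name is "scene" or "top" or "wrist"; returns the picture (384x512x3 uint8, blue, green, red); there is no depth.
- camera_model(name): a dict with "fx", "fy", "cx", "cy" (pixels), "R" (3x3) and "t" (3): a world point X has camera coordinates R X + t; the wrist camera has in their place "mount" (4x4, takes a point from camera to tool coordinates, whose origin is the TCP and whose axes are the flange's). Camera axes: x right, y down, z forward; pixel columns grow to the right and rows downward; lengths in m; the calibration is good to about 2 mm. A picture is of the moment at which its call begins: read the wrist's pose just before it. camera_model takes no time and is no camera call.
- manip.sign_off(): hands the job in; it is judged then, once.
Trained networks look in the newest picture that a camera, given by its name, has taken for a name from the list of things; names that differ only in an ending like _2 or _b are one class to them, and where a whole thing is asked for, a point or a joint stands for the part that bears it (a point fixed in the world has none). Each returns a list of dicts, best first, with "conf" (0 to 1); they miss things now and then, are a little off and sometimes report something else, mostly with a low value. They report only what shows in the picture. A call takes as long as a camera call.
- outline_of(label, camera): "mask" (384x512 bool, what is visible of it).
- landmark_of(label, camera): "at" ([x, y, z] in m, in the coordinates of the camera as it stood for that picture, good to about 4 mm: a listed point, or the origin of a listed thing).
The state is a dict: "time_s": time; "q": joint angles; "joint_vel": joint speeds; "joint_torque": joint torques, N m; "eef_pos": TCP position; "tcp_rot": TCP orientation; "wrist_force": force on the tool from outside, world axes, zero at the start; "moment": the same for the moment, N m; "grip_width": finger opening in m; "grip_force": force on a finger pad.
Only numpy, scipy, OpenCV 4.12 (cv2) and the standard library are available. Lean on these libraries where they do the work, as an engineer would, in place of code of your own. Each camera call takes 0.05 s, during which the arm holds its last target. There are 200 camera calls.

## Working session

There is one attempt and no reset: what is moved stays moved. The work goes in short steps, Python scripts to look and compute and a tool call to move; the robot and the scene stay as the last step left them, time stands still between calls to the robot, and variables do not carry over. Pictures are saved under pics/ and viewed, at most 10 in all, crops included, and the job is handed in when it is done.

Besides the shell and the picture viewer there is one more tool, called after ">>>" by a JSON object that holds its "op" and its "data", one argument or row to a line. servo_tool: Moves the arm, as the interface text tells. Its arguments: {"type":"object","properties":{"plan":{"type":"array","items":{"type":"array","items":{"type":"array","items":{"type":"number"}}}}},"required":["plan"]}

```bash
mkdir -p pics; cat > h.py <<'E'
import numpy as np, cv2
from rig import manip,get_image,camera_model,outline_of,landmark_of
from scipy.spatial.transform import Rotation as Ro
def w(cam,p):
    m=camera_model(cam); return np.array(m["R"]).T@(np.array(p)-np.array(m["t"]))
def px(cam,X):
    m=camera_model(cam); c=np.array(m["R"])@np.array(X)+np.array(m["t"]); return m["fx"]*c[0]/c[2]+m["cx"],m["fy"]*c[1]/c[2]+m["cy"]
E
python3 - <<'E'
from h import *
np.set_printoptions(precision=4,suppress=True)
ims=[get_image(c) for c in("scene","top")]
for c,i in zip(("scene","top"),ims): cv2.imwrite(f"pics/{c}0.png",i)
for l in["bar_mid","bar_left","bar_right","nozzle","screw","zone1","zone5","cup","jar","mushroom"]:
  for c in("scene","top"):
    for r in landmark_of(l,c)[:2]: print(l,c,round(r["conf"],2),w(c,r["at"]))
s=manip.get_state();print(s)
E
```

```text
bar_mid scene 0.81 [0.5539 0.0364 0.106 ]
bar_mid top 0.86 [0.5519 0.035  0.1077]
bar_mid top 0.41 [0.5285 0.1591 0.1096]
bar_left scene 0.94 [0.5294 0.1746 0.1054]
bar_left top 0.86 [0.5294 0.1701 0.107 ]
bar_left top 0.51 [0.6473 0.1866 0.0793]
bar_right scene 0.58 [ 0.571  -0.0887  0.1076]
bar_right top 0.82 [ 0.5685 -0.09    0.1042]
nozzle scene 0.47 [ 0.5769 -0.1416  0.0757]
nozzle top 0.58 [0.5294 0.1711 0.1074]
nozzle top 0.4 [ 0.5761 -0.1379  0.0789]
screw scene 0.56 [0.5197 0.2155 0.0783]
screw top 0.39 [0.5217 0.2155 0.0796]
zone1 scene 0.62 [0.5281 0.1577 0.1069]
zone1 scene 0.59 [0.5482 0.0421 0.104 ]
zone1 top 0.54 [0.542  0.0985 0.1085]
zone1 top 0.48 [0.5298 0.1561 0.107 ]
zone5 scene 0.62 [0.5281 0.1577 0.1069]
zone5 scene 0.59 [0.5482 0.0421 0.104 ]
zone5 top 0.54 [0.542  0.0985 0.1085]
zone5 top 0.48 [0.5298 0.1561 0.107 ]
cup scene 0.71 [0.6351 0.048  0.0737]
cup top 0.68 [0.627  0.0432 0.0843]
jar scene 0.64 [ 0.6629 -0.0311  0.0772]
jar top 0.59 [ 0.6655 -0.0287  0.0835]
mushroom scene 0.62 [ 0.5463  0.4376 -0.0033]
mushroom scene 0.46 [0.642  0.1839 0.0794]
mushroom top 0.87 [0.6456 0.1863 0.0811]
mushroom top 0.44 [0.5448 0.4355 0.0023]
{'time_s': 1.1, 'q': array([ 1.2665,  0.6149, -0.0126,  1.4234,  0.0081,  1.1034, -0.0404]), 'joint_vel': array([-0.0001,  0.0013, -0.0001,  0.0004, -0.0001,  0.0004,  0.0016]), 'joint_torque': array([ -0.0002, -46.9118,   0.2587, -17.1347,   0.0101,   0.0017,
        -0.    ]), 'eef_pos': array([ 0.1782, -0.625 ,  0.2483]), 'tcp_rot': array([ 0.9904,  0.1385, -0.    , -0.0001]), 'wrist_force': array([0.3773, 0.3771, 0.5141]), 'moment': array([ 0.049 ,  0.0031, -0.035 ]), 'grip_force': 0.0, 'grip_width': 0.08503030422620851}
```

View pics/scene0.png

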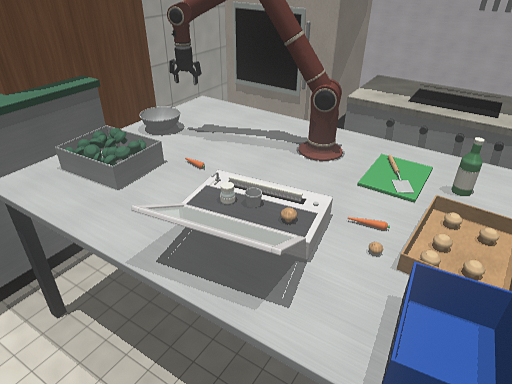

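View pics/top0.png

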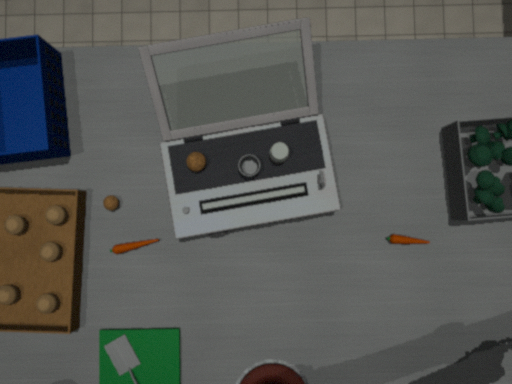

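The top view shows the screw head at (186,210), so it's at the left (+y) end. The nozzle is at (322,180), at the right end. The bar runs between them at a yaw of about 0.15 rad, and the scene view agrees. I'll sweep from +y to -y, and start by moving over with the fingers closed.

>>> {"op": "servo_tool", "data": {
  "plan": [
    [[0,0,0,0,0,7.2,255],[3.8,-2.8,0,0,0,0,255],[3.8,-2.8,0,0,0,0,255],[3.8,-2.8,0,0,0,0,255],[3.8,-2.8,0,0,0,0,255],[3.8,-2.8,0,0,0,0,255],[3.8,-2.8,0,0,0,0,255],[3.8,-2.8,0,0,0,0,255]]
  ]
}}

```text
time_s: 1.9
eef_pos: [0.4127, -0.3896, 0.2486]
tcp_rot: [0.997, 0.076, 0.0, 0.0]
wrist_force: [-0.2, -1.2, -0.1]
grip_width: 0.0006
grip_force: 0.0
```

>>> {"op": "servo_tool", "data": {
  "plan": [
    [[2,-4.5,0,0,0,0,255],[2,-4.5,0,0,0,0,255],[2,-4.5,0,0,0,0,255],[2,-4.5,0,0,0,0,255],[2,-4.5,0,0,0,0,255],[2,-4.5,0,0,0,0,255],[2,-4.5,0,0,0,0,255],[0,0,0,0,0,0,255]]
  ]
}}

```text
time_s: 2.7
eef_pos: [0.504, -0.0486, 0.2488]
tcp_rot: [0.996, 0.084, 0.001, -0.003]
wrist_force: [0.2, -0.3, 0.1]
grip_width: -0.0
grip_force: 0.0
```

```bash
cat >> h.py <<'E'
def look(f):
    s=manip.get_state(); im=get_image("wrist"); cv2.imwrite(f,im)
    M=np.array(camera_model("wrist")["mount"]); R=Ro.from_quat(s["tcp_rot"]).as_matrix()
    print(s["eef_pos"],s["tcp_rot"],s["wrist_force"])
    for l in["bar_mid","bar_left","bar_right","nozzle","screw"]:
        for r in landmark_of(l,"wrist")[:2]:
            p=M@np.r_[r["at"],1]; print(l,round(r["conf"],2),s["eef_pos"]+R@p[:3])
    return im,s,M,R
E
python3 - <<'E'
from h import *
np.set_printoptions(precision=4,suppress=True)
look("pics/w1.png")
print(camera_model("wrist"))
# bar edges from the top mask
for c in("top",):
  m=camera_model(c)
  get_image(c)
  for r in outline_of("bar_mid",c)[:1]:
    v,u=np.nonzero(r["mask"]); d=np.c_[(u-m["cx"])/m["fx"],(v-m["cy"])/m["fy"],np.ones(len(u))]@np.array(m["R"])
    C=w(c,[0,0,0]); P=C+d*((0.108-C[2])/d[:,2])[:,None]
    rect=cv2.minAreaRect(P[:,:2].astype(np.float32)*1000); print(r["conf"],len(u),rect)
E
```

```text
[ 0.504  -0.0486  0.2488] [ 0.9965  0.0836  0.0015 -0.0029] [ 0.1809 -0.2948  0.0724]
bar_mid 0.83 [0.5478 0.04   0.1081]
bar_left 0.95 [0.5301 0.174  0.109 ]
bar_right 0.83 [ 0.5705 -0.0888  0.1086]
nozzle 0.72 [ 0.5793 -0.1365  0.0831]
{'fx': 294.0055056185208, 'fy': 294.0055056185208, 'cx': 252.89153753260078, 'cy': 191.39756978474605, 'mount': array([[ 0.0007, -0.9456, -0.3252,  0.0831],
       [ 1.    ,  0.0008,  0.    , -0.0005],
       [ 0.0002, -0.3252,  0.9456, -0.1263],
       [ 0.    ,  0.    ,  0.    ,  1.    ]])}
0.69 30225 ((730.2792358398438, 69.49609375), (520.6096801757812, 453.9757995605469), 8.749600410461426)
```

View pics/w1.png

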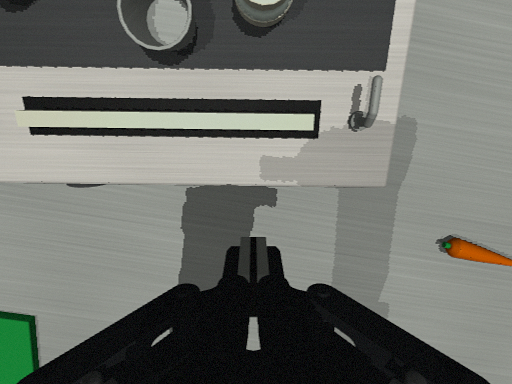

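The wrist view shows the pale bar from about (16,118) to (314,122), with the nozzle foot at (357,121). I'll segment the bar for an accurate centre line.

```bash
cat >> h.py <<'E'
def bar(im,s):
    M=np.array(camera_model("wrist")["mount"]); R=Ro.from_quat(s["tcp_rot"]).as_matrix(); k=camera_model("wrist")
    b,g,r=[im[...,i].astype(int) for i in range(3)]
    m=((g-b>12)&(g>=r)&(g>150)).astype(np.uint8)
    n,L,st,_=cv2.connectedComponentsWithStats(m); i=1+np.argmax(st[1:,4])
    v,u=np.nonzero(L==i)
    d=np.c_[(u-k["cx"])/k["fx"],(v-k["cy"])/k["fy"],np.ones(len(u))]@M[:3,:3].T@R.T
    C=s["eef_pos"]+R@M[:3,3]; P=(C+d*((0.108-C[2])/d[:,2])[:,None])[:,:2]
    (c,sz,a)=cv2.minAreaRect(P.astype(np.float32)*1000); print(st[i],c,sz,a)
    print("corners",cv2.boxPoints((c,sz,a)).round(1).tolist())
E
python3 - <<'E'
from h import *
s=manip.get_state(); im=get_image("wrist"); print(s["eef_pos"],s["tcp_rot"]); bar(im,s)
im2,*_=look("pics/w2.png")
E
```

```text
[ 0.50186505 -0.06002367  0.24836507] [ 9.97219167e-01  7.45243649e-02 -3.20715157e-05  2.27255020e-04]
[   0  108  300   19 4882] (548.4478149414062, 40.152496337890625) (14.238571166992188, 264.5438537597656) 9.000237464904785
corners [[520.7000122070312, 169.6999969482422], [562.0999755859375, -91.5999984741211], [576.2000122070312, -89.4000015258789], [534.7999877929688, 171.89999389648438]]
[ 0.50188163 -0.05972514  0.2483502 ] [ 9.97203278e-01  7.47368969e-02 -4.93581357e-05  1.26187863e-04] [ 0.25223011 -0.17653228 -0.30453342]
bar_mid 0.56 [0.54545292 0.03613938 0.10797744]
bar_right 0.96 [ 0.57006559 -0.08949136  0.10619007]
nozzle 0.74 [ 0.57785631 -0.13736542  0.0825319 ]
screw 0.27 [0.63210749 0.04916498 0.07804201]
```

>>> {"op": "servo_tool", "data": {
  "plan": [
    [[0,0,0,0,0,-0.3,255],[1.03,-3.62,1,0,0,0,255],[1.03,-3.62,1,0,0,0,255],[1.03,-3.62,1,0,0,0,255],[1.03,-3.62,1,0,0,0,255],[1.03,-3.62,1,0,0,0,255],[1.03,-3.62,1,0,0,0,255],[0,0,2,0,0,0,255]]
  ]
}}

```text
time_s: 4.25
eef_pos: [0.5297, 0.1745, 0.1691]
tcp_rot: [0.996, 0.084, 0.002, -0.003]
wrist_force: [1.1, -0.2, 0.9]
grip_width: -0.0003
grip_force: 0.0
```

>>> {"op": "servo_tool", "data": {
  "plan": [
    [[0,0,1.5,0,0,0,255],[0,0,0,0,0,0,255],[0,0,0,0,0,0,255],[0,0,0,0,0,0,255],[0,0,0,0,0,0,255]]
  ]
}}

```text
time_s: 4.75
eef_pos: [0.5298, 0.1657, 0.1544]
tcp_rot: [0.997, 0.078, 0.001, -0.0]
wrist_force: [0.2, -0.1, -0.6]
grip_width: -0.0001
grip_force: 0.0
```

```bash
python3 - <<'E'
from h import *
np.set_printoptions(precision=4,suppress=True)
im,s,*_=look("pics/w3.png"); bar(im,s)
E
```

```text
[0.5298 0.1657 0.1544] [ 0.9969  0.0783  0.001  -0.0003] [ 0.1849 -0.1373 -0.6436]
bar_mid 0.6 [0.5506 0.0387 0.1083]
bar_left 0.68 [0.5294 0.1724 0.1064]
bar_left 0.45 [0.5514 0.038  0.1111]
screw 0.66 [0.5234 0.2176 0.0819]
screw 0.41 [0.6475 0.1865 0.08  ]
[ 377  218  135   21 1259] (547.946044921875, 42.5081787109375) (14.318389892578125, 87.22296142578125) 9.045751571655273
corners [[534.0, 84.5], [547.7000122070312, -1.7000000476837158], [561.9000244140625, 0.6000000238418579], [548.2000122070312, 86.69999694824219]]
```

View pics/w3.png

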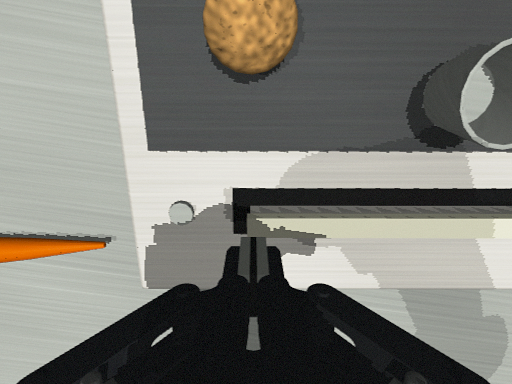

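The screw head at (180,212) and the bar's left end at about (247,225) confirm I'm at the starting end. Now I'll lower gently.

>>> {"op": "servo_tool", "data": {
  "plan": [
    [[-0.1,0,1,0,0,0,255],[0,0,1,0,0,0,255],[0,0,0.6,0,0,0,255],[0,0,0,0,0,0,255],[0,0,0,0,0,0,255],[0,0,0,0,0,0,255]]
  ]
}}

```text
time_s: 5.65
eef_pos: [0.5283, 0.1657, 0.1275]
tcp_rot: [0.997, 0.079, 0.0, -0.0]
wrist_force: [0.9, -0.1, -0.4]
grip_width: -0.0001
grip_force: 0.0
```

>>> {"op": "servo_tool", "data": {
  "plan": [
    [[0,0,0.2,0,0,0,255],[0,0,0.2,0,0,0,255],[0,0,0.2,0,0,0,255],[0,0,0,0,0,0,255],[0,0,0,0,0,0,255],[0,0,0,0,0,0,255]]
  ]
}}

```text
time_s: 6.25
eef_pos: [0.5284, 0.1658, 0.1216]
tcp_rot: [0.997, 0.079, 0.0, -0.0]
wrist_force: [0.6, -0.1, 2.3]
grip_width: 0.0
grip_force: 1.0
```

Contact at about 2 N and 3.5 mm of sink. Sweeping towards the nozzle.

>>> {"op": "servo_tool", "data": {
  "plan": [
    [[0,0.4,0.05,0,0,0,255],[0,0.8,0,0,0,0,255],[0,0.8,0,0,0,0,255],[0,0.8,0,0,0,0,255],[0,0.8,0,0,0,0,255],[0,0.8,0,0,0,0,255],[0,0.8,0,0,0,0,255],[0,0.8,0,0,0,0,255]]
  ]
}}

```text
time_s: 7.05
eef_pos: [0.5376, 0.1056, 0.1208]
tcp_rot: [0.997, 0.079, -0.0, -0.0]
wrist_force: [-0.2, 2.2, 2.4]
grip_width: -0.0002
grip_force: 1.2
```

>>> {"op": "servo_tool", "data": {
  "plan": [
    [[0,0.8,0,0,0,0,255],[0,0.8,0,0,0,0,255],[0,0.8,0,0,0,0,255],[0,0.8,0,0,0,0,255],[0,0.8,0,0,0,0,255],[0,0.8,0,0,0,0,255],[0,0.8,0,0,0,0,255],[0,0.8,0,0,0,0,255]]
  ]
}}

```text
time_s: 7.85
eef_pos: [0.5476, 0.0425, 0.1208]
tcp_rot: [0.997, 0.079, -0.0, -0.0]
wrist_force: [0.8, 1.9, 2.5]
grip_width: 0.0001
grip_force: 1.2
```

>>> {"op": "servo_tool", "data": {
  "plan": [
    [[0,0.8,0,0,0,0,255],[0,0.8,0,0,0,0,255],[0,0.8,0,0,0,0,255],[0,0.8,0,0,0,0,255],[0,0.8,0,0,0,0,255],[0,0.8,0,0,0,0,255],[0,0.8,0,0,0,0,255],[0,0.8,0,0,0,0,255]]
  ]
}}

```text
time_s: 8.65
eef_pos: [0.5576, -0.0207, 0.1208]
tcp_rot: [0.997, 0.079, -0.0, -0.0]
wrist_force: [-0.6, 1.4, 1.6]
grip_width: -0.0001
grip_force: 1.2
```

>>> {"op": "servo_tool", "data": {
  "plan": [
    [[0,0.8,0,0,0,0,255],[0,0.8,0,0,0,0,255],[0,0.8,0,0,0,0,255],[0,0.8,0,0,0,0,255],[0,0.8,0,0,0,0,255],[0,0.8,0,0,0,0,255],[0,0.8,0,0,0,0,255],[0,0.8,0,0,0,0,255]]
  ]
}}

```text
time_s: 9.45
eef_pos: [0.5677, -0.0839, 0.1208]
tcp_rot: [0.997, 0.079, -0.0, -0.0]
wrist_force: [0.2, 2.6, 3.2]
grip_width: 0.0002
grip_force: 1.2
```

>>> {"op": "servo_tool", "data": {
  "plan": [
    [[0,0.3,0,0,0,0,255],[0,0,0,0,0,0,255],[0,0,0,0,0,0,255]]
  ]
}}

```text
time_s: 9.75
eef_pos: [0.5682, -0.0879, 0.1209]
tcp_rot: [0.997, 0.078, 0.0, 0.001]
wrist_force: [0.2, -1.5, 2.3]
grip_width: 0.0
grip_force: 1.2
```

>>> {"op": "servo_tool", "data": {
  "plan": [
    [[0,0,-0.5,0,0,0,255],[0,0,-1.5,0,0,0,255],[0,0,-3,0,0,0,255],[0,0,-3,0,0,0,255],[-2,0,-2,0,0,0,255],[-2,0,0,0,0,0,255],[0,0,0,0,0,0,255],[0,0,0,0,0,0,255]]
  ]
}}

```text
time_s: 10.55
eef_pos: [0.5285, -0.0921, 0.2208]
tcp_rot: [0.997, 0.079, 0.0, -0.0]
wrist_force: [0.1, 0.4, 0.1]
grip_width: 0.0001
grip_force: 0.0
```

>>> {"op": "servo_tool", "data": {
  "plan": [
    [[0,0,0,0,0,0,255],[0,0,0,0,0,0,255],[0,0,0,0,0,0,255],[0,0,0,0,0,0,255]]
  ]
}}

```text
time_s: 10.95
eef_pos: [0.5288, -0.0923, 0.2205]
tcp_rot: [0.997, 0.079, -0.0, -0.0]
wrist_force: [-0.4, -0.4, -0.6]
grip_width: 0.0001
grip_force: 0.0
```

```bash
python3 - <<'E'
from h import *
np.set_printoptions(precision=4,suppress=True)
im,s,*_=look("pics/w4.png"); bar(im,s)
E
```

```text
[ 0.5288 -0.0923  0.2205] [ 0.9969  0.0788 -0.0002 -0.0001] [-0.4472 -0.4091 -0.6185]
bar_mid 0.84 [0.5498 0.0378 0.1066]
bar_right 0.86 [ 0.5687 -0.0903  0.1081]
nozzle 0.92 [ 0.579  -0.1393  0.0798]
[   0  137  260   18 4395] (552.6378784179688, 14.792831420898438) (13.916607856750488, 213.01211547851562) 9.082118034362793
corners [[529.0, 118.9000015258789], [562.5999755859375, -91.5], [576.2999877929688, -89.30000305175781], [542.7000122070312, 121.0999984741211]]
```

View pics/w4.png

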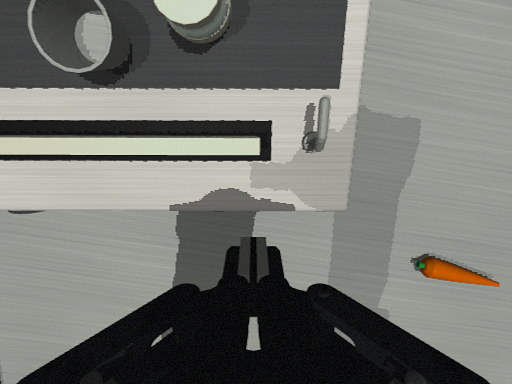

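The bar is back up in its slot, with its right end at (260,147) where it was before. The nozzle at (313,140) is untouched and the fingers are clear.

```bash
python3 -c "
from rig import manip
print(manip.sign_off())"
```

```text
the job is handed in; nothing more can be done
None
```

I ran the closed fingertips lightly along the whole bar from the screw end to the nozzle end (about 2–3 N, 4 mm of sink, well short of the stop), lifted clear with the bar back up in its slot, and handed the job in at about 11 s; no result came back.

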